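# Open a tight tea tin in a one-handed opening aid

## Task

Open the green tea tin one-handed: slide it along the table, lid on and without lifting it, into the wooden opening aid until its foot plate is fully home under the red lips, then draw the tight lid straight up and off. Leave the open tin home in the aid, and set the lid down without dropping it, right way up (open side down), in the middle of the round cork mat; leave the other things on the table where they are.

Things in the scene. Friction and masses are not known exactly. Their poses are not given: they have to be found in the camera images.
- tin: Base of the closed green tea tin, loose. Origin: centre of its underside; +x end goes first into the aid (start yaw within 0.2 rad of the aid's). Foot plate 92 (x) x 88 (y) x 7 mm; on it a brass core 73 x 49 mm, top 58 mm above the table, hidden by the lid. 0.27 to 0.53 kg. Pull the lid with the foot not under the lips and the whole tin comes up.
- tin_lid: Deep green lid with brass panels, over the core down to the foot plate. 80 (x) x 56 (y, grip from above) x 66 mm high, flat top. Origin: centre of its open lower rim, 7 mm above the table when closed (top then at 73 mm); axes as the tin's. 0.11 kg. Sprung strips on the core make it tight: about 8 to 16 N upward for the first 43 mm; it clears the core after 52 mm.
- dock: Wooden aid fixed to the table: a U of low rails, open towards the robot, red lips along both sides. Origin: on the table, where the tin's origin is when fully home; x from mouth to back stop (slide the tin along +x). Channel 96 mm wide, x -48 to +48 mm; gap between lips 70 mm, their underside 10, top 18 mm high. Flared guides 10 mm high widen the mouth to about 130 mm at x -77 mm.
- mat: Round cork mat fixed to the table, 180 mm across, 6 mm thick. Origin: centre of its underside. To the left or right of the aid.
- soap: Green glass-like dish soap bottle, 72 mm across, 230 mm tall, standing; origin at the centre of its underside. Leave alone.
- shampoo: White bottle with a red cap, 56 mm across, 170 mm tall, standing; origin at the centre of its underside. Leave alone.
- mug: White mug, 80 mm across, 90 mm tall, handle at +y; origin at the centre of its underside. Leave alone.
- carton: Blue carton 50 x 110 x 70 mm; origin at the centre of its underside. Leave alone.
- jar: Small amber jar with a steel lid, 44 mm across, 60 mm tall, beyond the gap between aid and mat; origin at the centre of its underside. Leave alone.
- spoon: Steel spoon 140 mm long lying along its x; origin on the table under it. Leave alone.
There are look-alikes about, which are no part of the job. Leave any pink or purple look-alike of the tin_lid alone.

How it is judged:
By the outcome, as a careful person would: the job done as asked, in the order asked, and still so for the second after the job is handed in, with the robot touching nothing.
It also fails if it takes over 61 s, if anything falls off the work surface, if the arm or the gripper's body presses on something with over 40 N, if the wrist force passes 120 N, or if a joint passes its speed limit or range.

## Robot

A 6-joint arm with a two-finger parallel gripper is mounted at the origin on the work surface. World frame = base frame: x ahead of the robot, y to its left, z up, the work surface at z = 0. Lengths are in m, angles in rad, forces in N, time in s.
With the tool pointing down it reaches from about 0.3 to 1 m from the base axis. Payload 5.1 kg.
Tool frame: the origin (TCP) lies at the very end of the fingers, on their centre line; the grasp point (between the pads) lies 19 mm behind it; z points along the fingers, y is the line along which they close (so a half turn about z gives the same grasp; the last joint's range is limited). The gripper opens to 95 mm and grips with 3 to 60 N. Pads are 20 mm wide; open, the fingers measure 119 mm over their backs; the gripper's body (75 mm by 180 mm) begins 59 mm behind the grasp point.
Start: joints at [-1.27, 0.124, 1.65, -0, 1.367, -0.083], TCP at [0.243, -0.603, 0.215] pointing down, gripper open.
Joint ranges: [-2.61, 2.61], [-1.02, 2.33], [0.03, 2.71], [-1.35, 4.49], [0.32, 2.68], [-2.91, 2.91]. Speed limits (rad/s): [2.57, 2.57, 3.14, 3.14, 3.14, 3.14].

## Interface

Orientations are given as a 3x3 rotation matrix whose columns are the frame's x, y, z axes.
In Python, from bench import r, eyes, job gives the robot as it stands.
- The arm moves only by the tool servo_tool, never from a script. Its argument "deltas" is text: rows parted by semicolons, each of 7 numbers parted by spaces: the shift along the tool's x, y, z as a fraction of full scale, then the turn, a rotation vector about the tool's x, y, z as a fraction of full scale, then the opening, from -1 (shut) to 1 (fully open). A call has 1 to 20 rows; each row is the pose to reach, as a shift and turn from the pose commanded when the call began, along the tool's axes at that moment, turning the shorter way round; what a row does not reach only later rows make up. Full scale, the value 1, is 0.75 m for a shift and 180 degrees for a turn. A row lasts 1/12 s, in which the tool goes at most 41.7 mm and 7.16 degrees, less where a joint would pass 70% of its speed; a pose out of reach is approached as far as the arm can. A call with a number of a shift or a turn outside -1 to 1 is refused whole. A call with a gripper value outside its range is refused whole. The fingers move at their own pace and stop on an object; "force" is the grip in N (left out, the last holds). Time passes only in rows, so rows that repeat a pose let the fingers close. It gives the time, the measured TCP pose, the force, the opening and the grip force at its end, in the units of the state.
- r.observe(): the state, without advancing time (a new reading comes with each control period).
- eyes.camera(name): name is "side" or "top"; returns (picture, depth): 420x560x3 uint8, red, green, blue; 420x560 float32, m along the optical axis (not along the pixel's ray), 0 where there is no reading.
- eyes.camera_info(name): a dict with "fx", "fy", "cx", "cy" (pixels), "world_from_camera" (4x4, takes a point from camera to world coordinates). Camera axes: x right, y up, looking along -z (the intrinsics and any distortion apply to the point x, -y, -z); pixel columns grow to the right and rows downward; lengths in m; the calibration is good to about 2 mm. A picture is of the moment at which its call begins. camera_info takes no time and is no camera call.
- job.sign_off(): hands the job in; it is judged then, once.
The state is a dict: "time_s": time; "joints": joint angles; "joint_vel": joint speeds; "joint_efforts": joint torques, N m; "eef_pos": TCP position; "ee_rot": TCP orientation; "force": force on the tool from outside, world axes, zero at the start; "moment": the same for the moment, N m; "grip_width": finger opening in m; "finger_force": force on a finger pad.
Only numpy, scipy, OpenCV 4.12 (cv2) and the standard library are available. Lean on these libraries where they do the work, as an engineer would, in place of code of your own. Each camera call takes 0.05 s, during which the arm holds its last target. There are 200 camera calls.

## Working session

There is one attempt and no reset: what is moved stays moved. The work goes in short steps, Python scripts to look and compute and a tool call to move; the robot and the scene stay as the last step left them, time stands still between calls to the robot, and variables do not carry over. Pictures are saved under pics/ and viewed, at most 11 in all, crops included, and the job is handed in when it is done.

Besides the shell and the picture viewer there is one more tool, called after "Request:" by a JSON object that holds its "op" and its "data". servo_tool: Moves the arm, as the interface text tells. Its arguments: {"type":"object","properties":{"deltas":{"type":"string"},"force":{"type":"number"}},"required":["deltas"]}

```bash
mkdir -p pics; cat > h.py <<'E'
import numpy as np, cv2
from bench import r, eyes, job
def grab(n,f):
    p,d=eyes.camera(n); np.savez('pics/'+f,p=p,d=d); cv2.imwrite(f'pics/{f}.png',cv2.cvtColor(p,cv2.COLOR_RGB2BGR)); return p,d
def pts(n,d):
    i=eyes.camera_info(n); v,u=np.mgrid[0:d.shape[0],0:d.shape[1]]
    c=np.stack([(u-i['cx'])/i['fx']*d,-(v-i['cy'])/i['fy']*d,-d,np.ones_like(d)],-1)
    return (c@np.array(i['world_from_camera']).T)[...,:3]
E
python3 - <<'E'
from h import *
for n in('top','side'):
    i=eyes.camera_info(n); print(i)
    grab(n,n+'0')
s=r.observe(); print(s)
E
```

```text
{'fx': 477.7357989031903, 'fy': 477.7357989031903, 'cx': 273.64362252198686, 'cy': 219.52513343300933, 'world_from_camera': array([[-8.09544387e-03,  9.87869221e-01, -1.55076971e-01,
         3.65068681e-01],
       [-9.99960597e-01, -8.56235236e-03, -2.34309105e-03,
         1.30444633e-03],
       [-3.64249120e-03,  1.55051892e-01,  9.87899612e-01,
         1.39349991e+00],
       [ 0.00000000e+00,  0.00000000e+00,  0.00000000e+00,
         1.00000000e+00]])}
{'fx': 419.2866831147446, 'fy': 419.2866831147446, 'cx': 278.5873313708792, 'cy': 210.2230460591548, 'world_from_camera': array([[-0.89543401,  0.20682233, -0.39423656,  0.11603134],
       [-0.44444927, -0.46650122,  0.76474928,  0.87628974],
       [-0.02574461,  0.86000066,  0.50964309,  0.62942097],
       [ 0.        ,  0.        ,  0.        ,  1.        ]])}
{'time_s': 0.1, 'joints': array([-1.26956580e+00,  1.24460093e-01,  1.65151054e+00,  7.99278503e-06,
        1.36752485e+00, -8.25879607e-02]), 'joint_vel': array([-2.73271780e-04, -1.98513271e-03, -1.85917720e-03,  9.56247734e-05,
        4.84973081e-04, -3.93064691e-04]), 'joint_efforts': array([ 2.44752691e-04, -4.18880260e+01, -3.61097574e+01,  7.77034415e-02,
        4.61661816e-02, -7.73440524e-05]), 'eef_pos': array([ 0.24321201, -0.6021607 ,  0.21351281]), 'ee_rot': array([[ 9.27242167e-01,  3.74461818e-01, -5.57083418e-04],
       [ 3.74462196e-01, -9.27240397e-01,  1.81946565e-03],
       [ 1.64770166e-04, -1.89569196e-03, -9.99998190e-01]]), 'force': array([ 0.25066606, -0.82802413,  0.5572    ]), 'moment': array([ 0.04967074,  0.01331285, -0.00782422]), 'finger_force': 0.0, 'grip_width': 0.09536737656731695}
```

View pics/top0.png

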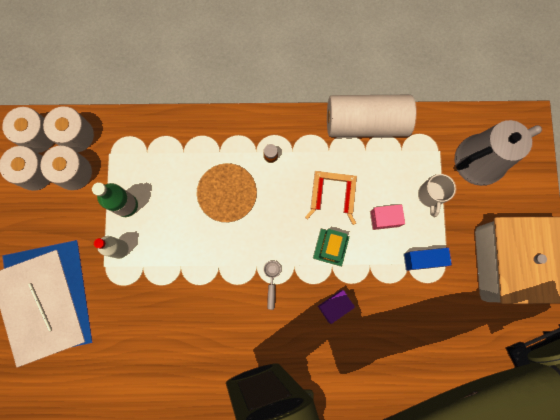

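View pics/side0.png

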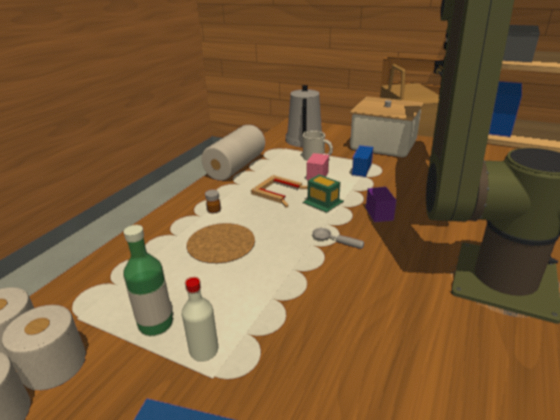

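The top view shows the green tin with its brass panel at (332,246). The lid look-alikes are the pink box at (388,216) and the purple box at (337,305), so green is the choice. The aid is at (334,193) with its mouth towards the robot, and the mat is at (227,192).

```bash
python3 - <<'E'
from h import *
z=np.load('pics/top0.npz'); p,d=z['p'],z['d']; P=pts('top',d)
hsv=cv2.cvtColor(p,cv2.COLOR_RGB2HSV).astype(int)
def win(u0,u1,v0,v1):
    m=np.zeros(d.shape,bool); m[v0:v1,u0:u1]=1; return m
def rect(m,n):
    q=P[m]; c,s,a=cv2.minAreaRect((q[:,:2]*1000).astype(np.float32)); print(n,m.sum(),'z',np.percentile(q[:,2],[5,50,95]).round(4),'c',np.round(c,1),'s',np.round(s,1),'a',round(a,2),'mean',q[:,:2].mean(0).round(4)); return q
w=win(305,360,220,272)
rect(w&(P[...,2]>.063)&(P[...,2]<.085),'lid')
rect(w&(P[...,2]>.004)&(hsv[...,1]>100)&(hsv[...,0]>40)&(hsv[...,0]<95),'tinall')
w=win(300,365,165,228)
red=w&((hsv[...,0]<6)|(hsv[...,0]>174))&(hsv[...,1]>160)&(hsv[...,2]>90)
n,l,st,ce=cv2.connectedComponentsWithStats(red.astype(np.uint8))
for k in range(1,n):
    if st[k,4]>20: rect(l==k,'lip')
rect(w&(hsv[...,1]>90)&(P[...,0]>.40),'dockall')
w=win(180,275,150,235); m=w&(hsv[...,1]>90)
q=P[m];
k=cv2.findContours(m.astype(np.uint8),0,1)[0]; k=max(k,key=cv2.contourArea)[:,0]
print('mat',q.mean(0), cv2.minEnclosingCircle((P[k[:,1],k[:,0],:2]*1000).astype(np.float32)))
w=win(258,285,140,165); q=P[w&(P[...,2]>.05)];print('jar',q.mean(0))
c=p[160:280,295:415]; cv2.imwrite('pics/crop.png',cv2.resize(c[...,::-1],None,fx=5,fy=5,interpolation=2))
E
```

```text
lid 587 z [0.0665 0.071  0.0764] c [ 500.9 -161.3] s [56.1 80.5] a 74.5 mean [ 0.5002 -0.1611]
tinall 480 z [0.0049 0.0683 0.0752] c [ 500.6 -160.8] s [82.  87.1] a 73.55 mean [ 0.4982 -0.1548]
lip 113 z [0.0093 0.0153 0.02  ] c [530.2 -79.7] s [ 29.2 366.8] a 68.43 mean [ 0.6565 -0.1294]
lip 121 z [0.0101 0.0148 0.0197] c [ 518.5 -127.3] s [ 48.2 397.6] a 56.96 mean [ 0.6461 -0.2102]
dockall 1038 z [0.0011 0.0149 0.0201] c [ 651.1 -170.7] s [148.2 150.2] a 82.0 mean [ 0.6636 -0.1724]
mat [0.66733895 0.14162996 0.00848654] ((556.2228393554688, 93.24601745605469), 212.11602783203125)
jar [0.77187665 0.01288678 0.07536578]
```

View pics/crop.png

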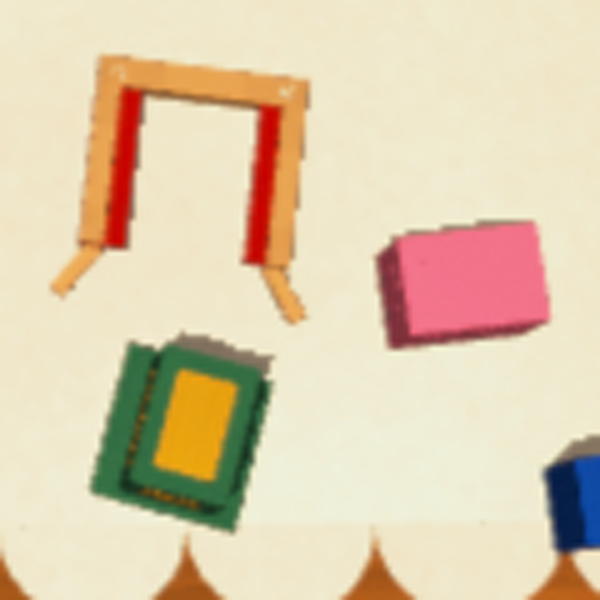

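The crop confirms the choice. The tin's lid top has its brass panel at crop (197,425), the red lips are at (125,168) and (262,185), and the mouth faces the tin. Next I refine with ray–plane intersections.

```bash
cat >> h.py <<'E'
def ray(n,uv,z):
    i=eyes.camera_info(n); T=np.array(i['world_from_camera']); uv=np.atleast_2d(np.array(uv,float))
    v=np.stack([(uv[:,0]-i['cx'])/i['fx'],-(uv[:,1]-i['cy'])/i['fy'],-np.ones(len(uv))],-1)@T[:3,:3].T
    return T[:3,3]+v*((z-T[2,3])/v[:,2])[:,None]
E
python3 - <<'E'
from h import *
z=np.load('pics/top0.npz'); p=z['p']
C=lambda L:[(295+(x+.5)/5-.5,160+(y+.5)/5-.5) for x,y in L]
a=ray('top',C([(122,88),(143,92),(127,248),(106,245)]),.018)[:,:2]
b=ray('top',C([(262,105),(283,108),(265,265),(242,263)]),.018)[:,:2]
print('lips',a.round(4).tolist(),b.round(4).tolist())
def ax(q): v=q[0]+q[1]-q[2]-q[3]; return np.arctan2(v[1],v[0])
y=(ax(a)+ax(b))/2; ca,cb=a.mean(0),b.mean(0); w=ca-cb
print('yaw',ax(a),ax(b),'from perp',np.arctan2(-w[0],w[1]),'sep',np.linalg.norm(w),'mid',(ca+cb)/2)
# outer dock corners back: 
o=ray('top',C([(100,56),(310,81)]),.018)[:,:2];print('back outer',o, np.linalg.norm(o[0]-o[1]))
hsv=cv2.cvtColor(p,cv2.COLOR_RGB2HSV).astype(int)
br=np.zeros(p.shape[:2],bool); br[232:258,322:346]=1; br&=(abs(hsv[...,0]-21)<6)&(hsv[...,1]>200)&(hsv[...,2]>170)
n,l,st,_=cv2.connectedComponentsWithStats(br.astype(np.uint8)); k=1+st[1:,4].argmax(); v,u=np.where(l==k)
q=ray('top',np.c_[u,v],.073); print('brass',len(u),q.mean(0),cv2.minAreaRect((q[:,:2]*1000).astype(np.float32)))
t=ray('top',C([(168,345),(270,374),(225,512),(128,484)]),.073)[:,:2]; print('lidtop',t.round(4).tolist(),t.mean(0),ax(t))
f=ray('top',C([(132,342),(92,492),(236,532)]),.007)[:,:2]; print('foot',f.round(4).tolist(),'c',(f[0]+f[2])/2, np.linalg.norm(f[0]-f[1]),np.linalg.norm(f[2]-f[1]),np.arctan2(*(f[0]-f[1])[::-1]))
m=(hsv[...,1]>90); m[:150]=0;m[235:]=0;m[:,:185]=0;m[:,262:]=0
n,l,st,ce=cv2.connectedComponentsWithStats(m.astype(np.uint8)); k=1+st[1:,4].argmax(); v,u=np.where(l==k)
q=ray('top',np.c_[u,v],.006)[:,:2]; print('mat',q.mean(0),q.min(0),q.max(0))
E
```

```text
lips [[0.7064, -0.1305], [0.7039, -0.1428], [0.6104, -0.1312], [0.6123, -0.119]] [[0.6954, -0.2128], [0.6934, -0.2251], [0.5996, -0.2115], [0.6009, -0.1981]]
yaw -0.12257165294587197 -0.14923758363547704 from perp -0.13377901273277573 sep 0.08176765122959595 mid [ 0.65277154 -0.17137213]
back outer [[ 0.725972   -0.11788082]
 [ 0.70965165 -0.241623  ]] 0.12481377965749585
brass 231 [ 0.50066525 -0.16171691  0.073     ] ((500.864013671875, -161.7410888671875), (32.25075912475586, 54.59299087524414), 73.52465057373047)
lidtop [[0.5454, -0.1475], [0.5287, -0.2038], [0.4522, -0.1765], [0.4681, -0.1234]] [ 0.49859251 -0.16279265] -0.3225160223612446
foot [[0.5564, -0.1339], [0.4688, -0.1086], [0.445, -0.1914]] c [ 0.50067473 -0.16264994] 0.09118058478110222 0.08614187152517955 -0.2806262166142156
mat [0.66604736 0.14412447] [0.57670011 0.05624668] [0.75561956 0.23174136]
```

```bash
cat >> h.py <<'E'
DOCK=np.array([.6528,-.1714]); DY=-.134; TIN=np.array([.5007,-.1620]); TY=-.283; MAT=np.array([.6660,.1440])
def dock(x,y=0): c,s=np.cos(DY),np.sin(DY); return DOCK+[c*x-s*y,s*x+c*y]
def delta(p0,y0,p1,y1):
    d=np.array(p1)-p0; c,s=np.cos(y0),np.sin(y0)
    print('sx %.4f sy %.4f sz %.4f tz %.4f'%tuple([*(np.array([c*d[0]+s*d[1],s*d[0]-c*d[1],-d[2]])/.75),-(y1-y0)/np.pi]))
def state():
    s=r.observe(); R=s['ee_rot']; print('t',round(s['time_s'],2),'p',s['eef_pos'].round(4),'yaw',np.arctan2(R[1,0],R[0,0]).round(4),'tilt',R[:2,2].round(4),'F',s['force'].round(1),'w',s['grip_width'].round(4),'ff',s['finger_force'])
    return s
E
python3 - <<'E'
from h import *
s=state(); y=.384
delta([.243,-.603,.215],y,[*TIN,.16],TY)
E
```

```text
Traceback (most recent call last):
  File "h.py", line 19, in state
    s=r.observe(); R=s['ee_rot']; print('t',round(s['time_s'],2),'p',s['eef_pos'].round(4),'yaw',np.arctan2(R[1,0],R[0,0]).round(4),'tilt',R[:2,2].round(4),'F',s['force'].round(1),'w',s['grip_width'].round(4),'ff',s['finger_force'])
                                                                                                                                                                                        ^^^^^^^^^^^^^^^^^^^^^
AttributeError: 'float' object has no attribute 'round'
```

```bash
sed -i "s/s\['grip_width'\].round(4)/round(s['grip_width'],4)/" h.py
python3 - <<'E'
from h import *
s=state(); y=.384
delta([.243,-.603,.215],y,[*TIN,.16],TY)
E
```

```text
t 0.1 p [ 0.2432 -0.6022  0.2135] yaw 0.3838 tilt [-0.0006  0.0018] F [ 0.3 -0.8  0.6] w 0.0954 ff 0.0
sx 0.5389 sy -0.4165 sz 0.0733 tz 0.2123
```

Request:
{"op": "servo_tool", "data": {"deltas": "0.539 -0.4165 0 0 0 0.212 1;0.539 -0.4165 0 0 0 0.212 1;0.539 -0.4165 0 0 0 0.212 1;0.539 -0.4165 0 0 0 0.212 1;0.539 -0.4165 0 0 0 0.212 1;0.539 -0.4165 0 0 0 0.212 1;0.539 -0.4165 0 0 0 0.212 1;0.539 -0.4165 0 0 0 0.212 1;0.539 -0.4165 0.073 0 0 0.212 1;0.539 -0.4165 0.073 0 0 0.212 1;0.539 -0.4165 0.073 0 0 0.212 1;0.539 -0.4165 0.073 0 0 0.212 1;0.539 -0.4165 0.073 0 0 0.212 1;0.539 -0.4165 0.073 0 0 0.212 1;0.539 -0.4165 0.073 0 0 0.212 1;0.539 -0.4165 0.073 0 0 0.212 1;0.539 -0.4165 0.073 0 0 0.212 1;0.539 -0.4165 0.073 0 0 0.212 1;0.539 -0.4165 0.073 0 0 0.212 1;0.539 -0.4165 0.073 0 0 0.212 1"}}

```text
time_s: 1.77
eef_pos: [0.5011, -0.1626, 0.1603]
ee_rot: [[0.96, -0.28, 0.001], [-0.28, -0.96, -0.0], [0.001, 0.0, -1.0]]
force: [-0.5, 0.4, 0.8]
grip_width: 0.0951
finger_force: 0.0
```

```bash
python3 - <<'E'
from h import *
s=state()
grab('side','s1'); p=cv2.imread('pics/s1.png'); cv2.imwrite('pics/s1c.png',cv2.resize(p[110:260,200:400],None,fx=4,fy=4,interpolation=2))
delta(s['eef_pos'],TY,[*TIN,.036],TY)
E
```

```text
t 1.77 p [ 0.5011 -0.1626  0.1603] yaw -0.2837 tilt [ 0.0005 -0.0003] F [-0.5  0.4  0.8] w 0.0951 ff 0.0
sx -0.0007 sy -0.0006 sz 0.1657 tz -0.0000
```

View pics/s1c.png

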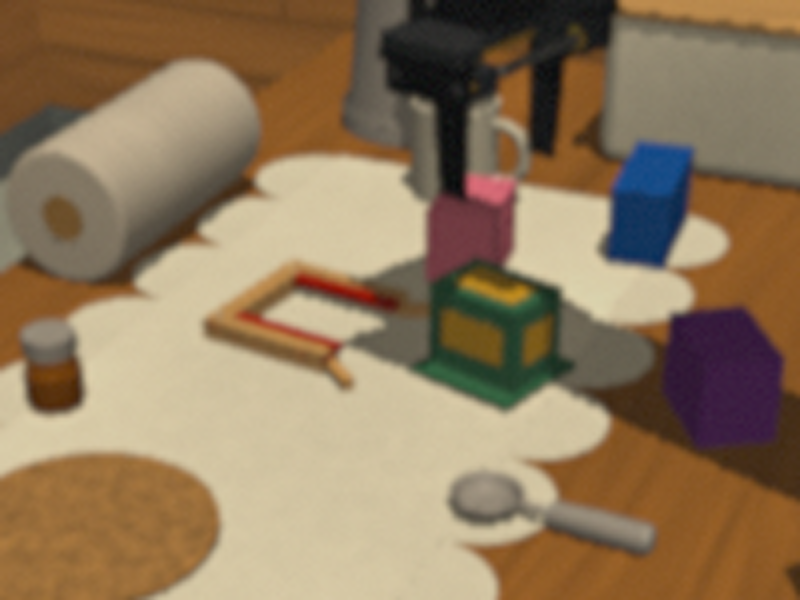

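The fingers, at crop (452,150) and (545,110), straddle the lid at (495,330). I descend and grip.

Request:
{"op": "servo_tool", "data": {"deltas": "0 0 0.08 0 0 0 1;0 0 0.12 0 0 0 1;0 0 0.15 0 0 0 1;0 0 0.165 0 0 0 1;0 0 0.165 0 0 0 1;0 0 0.165 0 0 0 1;0 0 0.165 0 0 0 -1;0 0 0.165 0 0 0 -1;0 0 0.165 0 0 0 -1;0 0 0.165 0 0 0 -1;0 0 0.165 0 0 0 -1;0 0 0.165 0 0 0 -1;0 0 0.165 0 0 0 -1;0 0 0.165 0 0 0 -1;0 0 0.165 0 0 0 -1;0 0 0.165 0 0 0 -1", "force": 25}}

```text
time_s: 3.15
eef_pos: [0.5014, -0.1622, 0.0366]
ee_rot: [[0.96, -0.278, 0.0], [-0.278, -0.96, -0.001], [0.0, 0.001, -1.0]]
force: [-1.6, -2.7, 3.1]
grip_width: 0.0556
finger_force: 25.0
```

```bash
python3 - <<'E'
from h import *
s=state()
p0=s['eef_pos']; z=p0[2]; y0=np.arctan2(s['ee_rot'][1,0],s['ee_rot'][0,0])
print(dock(-.152),dock(-.1)); delta(p0,y0,[*dock(-.152),z],DY)
delta(p0,y0,[*dock(-.03),z],DY)
E
```

```text
t 3.15 p [ 0.5014 -0.1622  0.0366] yaw -0.2821 tilt [ 0.0002 -0.001 ] F [-1.6 -2.7  3.1] w 0.0556 ff 25.00059485435486
[ 0.50216262 -0.1510929 ] [ 0.55369646 -0.15804007]
sx -0.0031 sy -0.0146 sz -0.0000 tz -0.0471
sx 0.1578 sy -0.0386 sz -0.0000 tz -0.0471
```

Request:
{"op": "servo_tool", "data": {"deltas": "-0.003 -0.007 0 0 0 -0.024 -1;-0.003 -0.0145 0 0 0 -0.047 -1;-0.003 -0.0145 0 0 0 -0.047 -1;-0.003 -0.0145 0 0 0 -0.047 -1;-0.003 -0.0145 0 0 0 -0.047 -1"}}

```text
time_s: 3.57
eef_pos: [0.5028, -0.1505, 0.0366]
ee_rot: [[0.991, -0.136, 0.002], [-0.136, -0.991, 0.0], [0.002, -0.001, -1.0]]
force: [2.3, 0.1, 2.8]
grip_width: 0.056
finger_force: 25.0
```

```bash
python3 - <<'E'
from h import *
s=state()
p0=s['eef_pos']; z=p0[2]; y0=np.arctan2(s['ee_rot'][1,0],s['ee_rot'][0,0])
delta(p0,y0,[*dock(-.03),z],DY)
E
```

```text
t 3.57 p [ 0.5028 -0.1505  0.0366] yaw -0.1359 tilt [0.0016 0.0003] F [2.3 0.1 2.8] w 0.056 ff 25.001024901866913
sx 0.1619 sy 0.0007 sz -0.0000 tz -0.0006
```

Request:
{"op": "servo_tool", "data": {"deltas": "0.0135 0 0 0 0 0 -1;0.027 0 0 0 0 0 -1;0.0405 0 0 0 0 0 -1;0.054 0 0 0 0 0 -1;0.0675 0.0005 0 0 0 0 -1;0.081 0.0005 0 0 0 0 -1;0.0945 0.0005 0 0 0 0 -1;0.108 0.0005 0 0 0 0 -1;0.1215 0.0005 0 0 0 0 -1;0.1215 0.0005 0 0 0 0 -1"}}

```text
time_s: 4.4
eef_pos: [0.5923, -0.1632, 0.0363]
ee_rot: [[0.991, -0.136, -0.002], [-0.136, -0.991, 0.001], [-0.002, -0.001, -1.0]]
force: [-3.5, 0.1, 7.6]
grip_width: 0.0561
finger_force: 25.0
```

```bash
python3 - <<'E'
from h import *
s=state()
p0=s['eef_pos']; z=p0[2]; y0=np.arctan2(s['ee_rot'][1,0],s['ee_rot'][0,0])
delta(p0,y0,[*dock(0),z],DY)
grab('side','s2'); p=cv2.imread('pics/s2.png'); cv2.imwrite('pics/s2c.png',cv2.resize(p[140:240,220:360],None,fx=5,fy=5,interpolation=2))
E
```

```text
t 4.4 p [ 0.5923 -0.1632  0.0363] yaw -0.1362 tilt [-0.0022  0.001 ] F [-3.5  0.1  7.6] w 0.0561 ff 25.001283288002014
sx 0.0814 sy -0.0002 sz -0.0000 tz -0.0007
```

View pics/s2c.png

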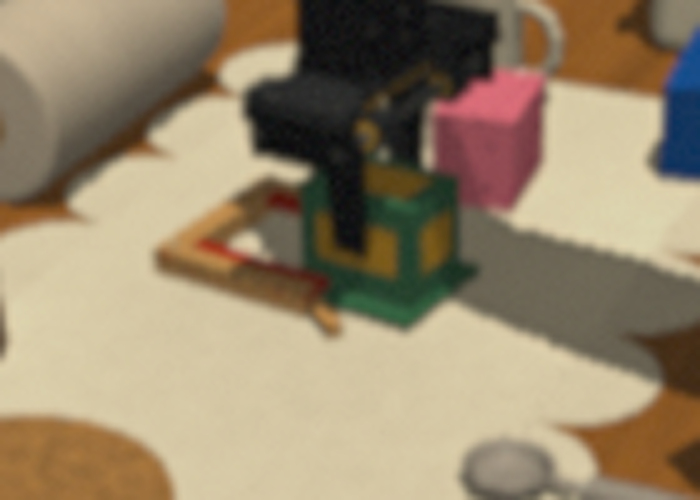

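The foot plate is entering under the lips at crop (330,290), and the guides are clear. I continue slowly to the stop.

Request:
{"op": "servo_tool", "data": {"deltas": "0.01 0 0 0 0 0 -1;0.02 0 0 0 0 0 -1;0.03 0 0 0 0 0 -1;0.04 0 0 0 0 0 -1;0.05 0 0 0 0 0 -1;0.06 0 0 0 0 0 -1;0.07 0 0 0 0 0 -1;0.074 0 0 0 0 0 -1;0.076 0 0 0 0 0 -1;0.076 0 0 0 0 0 -1"}}

```text
time_s: 5.28
eef_pos: [0.6461, -0.1704, 0.0364]
ee_rot: [[0.991, -0.135, -0.008], [-0.135, -0.991, 0.002], [-0.008, -0.001, -1.0]]
force: [-11.5, 1.0, 12.3]
grip_width: 0.0561
finger_force: 25.0
```

Request:
{"op": "servo_tool", "data": {"deltas": "0.001 0 -0.001 0 0 0 -1;0.002 0 -0.001 0 0 0 -1;0.003 0 -0.001 0 0 0 -1;0.004 0 -0.001 0 0 0 -1;0.004 0 -0.001 0 0 0 -1"}}

```text
time_s: 5.7
eef_pos: [0.6488, -0.1707, 0.0364]
ee_rot: [[0.991, -0.136, -0.008], [-0.136, -0.991, 0.002], [-0.008, -0.001, -1.0]]
force: [-9.0, 1.2, 9.2]
grip_width: 0.0559
finger_force: 25.0
```

Request:
{"op": "servo_tool", "data": {"deltas": "0.0015 0 -0.001 0 0 0 -1;0.003 0 -0.001 0 0 0 -1;0.0045 0 -0.001 0 0 0 -1;0.006 0 -0.001 0 0 0 -1;0.006 0 -0.001 0 0 0 -1"}}

```text
time_s: 6.12
eef_pos: [0.6536, -0.1712, 0.0364]
ee_rot: [[0.991, -0.136, -0.007], [-0.136, -0.991, 0.002], [-0.007, -0.001, -1.0]]
force: [-6.4, 1.3, 4.5]
grip_width: 0.0559
finger_force: 25.0
```

Still moving freely, so I go on to contact.

Request:
{"op": "servo_tool", "data": {"deltas": "0.0015 0 0 0 0 0 -1;0.003 0 0 0 0 0 -1;0.0045 0 0 0 0 0 -1;0.006 0 0 0 0 0 -1;0.006 0 0 0 0 0 -1"}}

```text
time_s: 6.53
eef_pos: [0.658, -0.1718, 0.0364]
ee_rot: [[0.991, -0.136, -0.007], [-0.136, -0.991, 0.002], [-0.007, -0.001, -1.0]]
force: [-6.3, 0.4, 4.3]
grip_width: 0.0558
finger_force: 25.0
```

```bash
python3 - <<'E'
from h import *
a,_=grab('side','s3'); b,_=grab('top','t3')
A=cv2.resize(a[140:240,220:360],None,fx=5,fy=5,interpolation=2)[:, :420]; B=cv2.resize(b[165:240,300:376],None,fx=5,fy=5,interpolation=2)
H=np.zeros((500,800,3),np.uint8); H[:,:420]=A; H[:375,420:800]=B; cv2.imwrite('pics/c3.png',H[...,::-1])
E
```

```text
(no output)
```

View pics/c3.png

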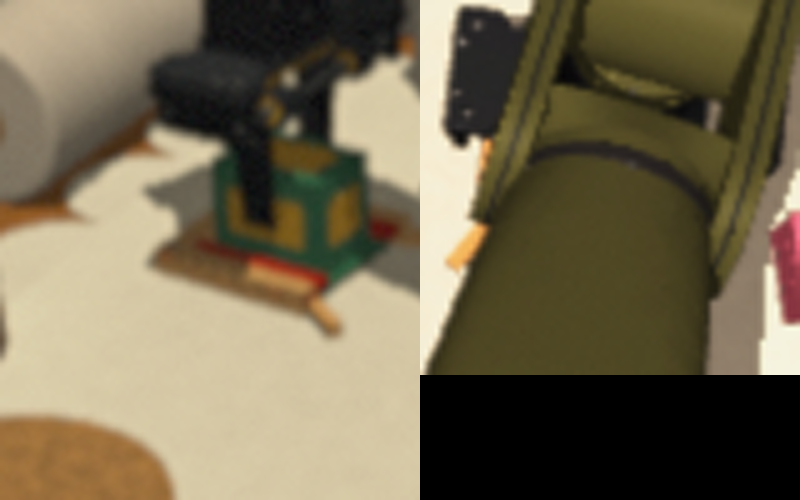

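The foot's rear corner, at crop (345,285), still sticks out past the lip end at (320,285), so the tin isn't home. The finger also seems to have slipped a little forward on the lid. I'll grip harder and push on.

Request:
{"op": "servo_tool", "data": {"deltas": "0 0 0 0 0 0 -1;0 0 0 0 0 0 -1;0.0015 0 0 0 0 0 -1;0.003 0 0 0 0 0 -1;0.0045 0 0 0 0 0 -1;0.006 0 0 0 0 0 -1;0.006 0 0 0 0 0 -1", "force": 45}}

```text
time_s: 7.22
eef_pos: [0.6595, -0.1721, 0.0368]
ee_rot: [[0.991, -0.135, -0.015], [-0.135, -0.991, 0.004], [-0.015, -0.001, -1.0]]
force: [-17.6, 2.2, 14.1]
grip_width: 0.056
finger_force: 45.0
```

```bash
python3 - <<'E'
from h import *
a,_=grab('side','s4')
A=cv2.resize(a[160:210,240:310],None,fx=11,fy=11,interpolation=2); cv2.imwrite('pics/c4.png',A[...,::-1])
i=eyes.camera_info('side'); T=np.linalg.inv(np.array(i['world_from_camera']))
def pr(P):
    q=T@np.r_[P,1]; u=i['cx']-i['fx']*q[0]/q[2]; v=i['cy']+i['fy']*q[1]/q[2]; return np.round([(u-240+.5)*11-.5,(v-160+.5)*11-.5])
for n,x,y,z in [('lip end in',-.048,.035,.018),('lip end out',-.048,.048,.018),('foot rear left home',-.046,.044,.007),('foot rear right',-.046,-.044,.007),('lid top rl',-.04,.028,.073),('lid top fl',.04,.028,.073),('lid top rr',-.04,-.028,.073),('lid bottom rl',-.04,.028,.018),('lip R end in',-.048,-.035,.018)]: print(n,pr([*dock(x,y),z]))
E
```

```text
lip end in [505. 392.]
lip end out [479. 411.]
foot rear left home [482. 438.]
foot rear right [649. 312.]
lid top rl [491. 196.]
lid top fl [253. 131.]
lid top rr [601. 121.]
lid bottom rl [495. 374.]
lip R end in [639. 292.]
```

View pics/c4.png

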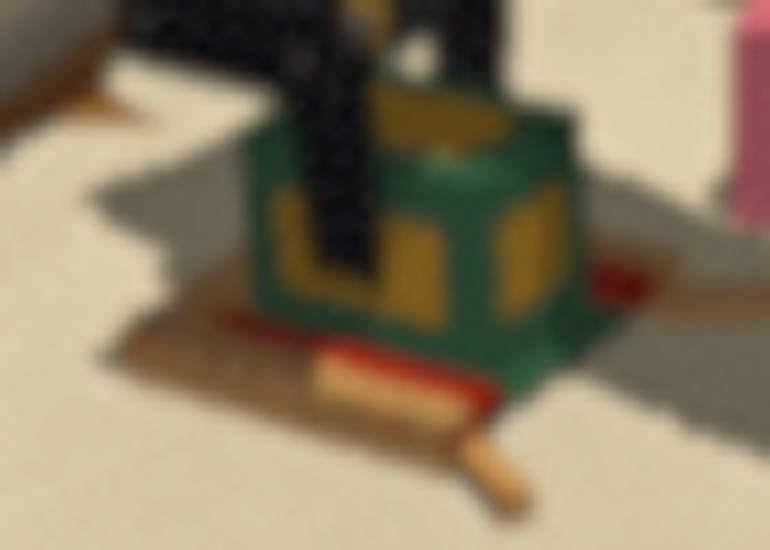

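Compared with the projected home position, the rear foot edge runs from crop (515,400) to (620,320), about 3 mm past where I estimated. The lid corner at (575,115) agrees. So this is probably the back stop, and I confirm with a small extra push.

Request:
{"op": "servo_tool", "data": {"deltas": "0.002 0 -0.001 0 0 0 -1;0.004 0 -0.001 0 0 0 -1;0.004 0 -0.001 0 0 0 -1"}}

```text
time_s: 7.52
eef_pos: [0.6608, -0.1723, 0.037]
ee_rot: [[0.991, -0.135, -0.019], [-0.135, -0.991, 0.004], [-0.02, -0.001, -1.0]]
force: [-21.6, 3.1, 14.7]
grip_width: 0.0561
finger_force: 45.0
```

That is stop-like: it gives little and the tool only tips. I open to release the strain, recentre on the lid, and regrip for the pull.

Request:
{"op": "servo_tool", "data": {"deltas": "-0.004 0 0 0 0 0 -1;-0.004 0 0 0 0 0 0.5;-0.004 0 0 0 0 0 0.5;-0.004 0 0 0 0 0 0.5;-0.004 0 0 0 0 0 0.5"}}

```text
time_s: 7.93
eef_pos: [0.6653, -0.173, 0.0381]
ee_rot: [[0.991, -0.135, -0.0], [-0.135, -0.991, 0.0], [-0.0, -0.0, -1.0]]
force: [-0.5, -0.4, -0.6]
grip_width: 0.0707
finger_force: 0.0
```

```bash
python3 - <<'E'
from h import *
s=state()
p0=s['eef_pos']; y0=np.arctan2(s['ee_rot'][1,0],s['ee_rot'][0,0])
delta(p0,y0,[*dock(0.003),.037],DY)
a,_=grab('side','s5')
A=cv2.resize(a[160:210,240:310],None,fx=11,fy=11,interpolation=2); cv2.imwrite('pics/c5.png',A[...,::-1])
E
```

```text
t 7.93 p [ 0.6653 -0.173   0.0381] yaw -0.135 tilt [-0.0001  0.0003] F [-0.5 -0.4 -0.6] w 0.0707 ff 0.0
sx -0.0128 sy 0.0001 sz 0.0014 tz -0.0003
```

View pics/c5.png

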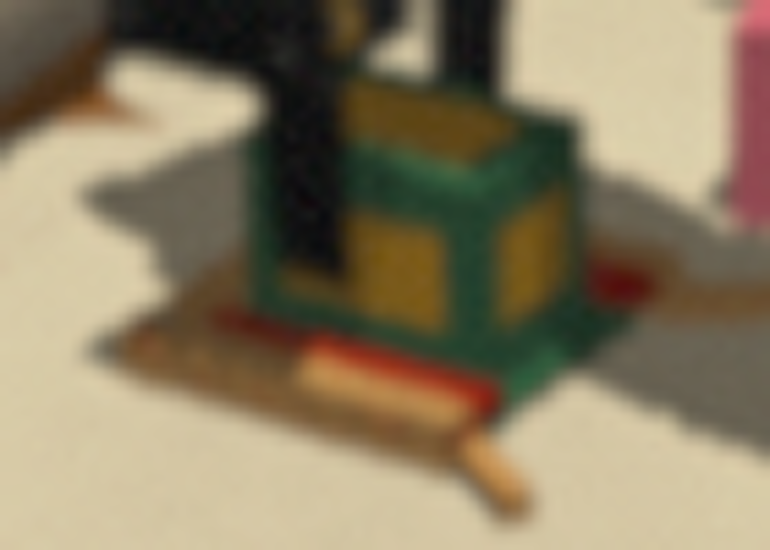

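```bash
python3 - <<'E'
from h import *
z=np.load('pics/s5.npz'); p,d=z['p'],z['d']; P=pts('side',d)
c,s=np.cos(DY),np.sin(DY)
D=P[...,:2]-DOCK; X=c*D[...,0]+s*D[...,1]; Y=-s*D[...,0]+c*D[...,1]
def show(n,u0,u1,v0,v1):
    uu=slice(int(240+u0/11),int(240+u1/11)+1); vv=slice(int(160+v0/11),int(160+v1/11)+1)
    m=d[vv,uu]>0; print(n,m.sum(),'X',np.percentile(X[vv,uu][m],[5,50,95]).round(4),'Y',np.percentile(Y[vv,uu][m],[5,50,95]).round(4),'Z',np.percentile(P[vv,uu][m][:,2],[5,50,95]).round(4))
show('rear panel',505,560,200,300)
show('left panel',360,440,230,320)
show('top brass',360,480,100,150)
show('lip',400,480,370,385)
show('table left', 20,100,300,500)
# plane-ray checks
C=lambda L:[(240+(x+.5)/11-.5,160+(y+.5)/11-.5) for x,y in L]
def dk(uv,zz): q=ray('side',C(uv),zz)[:,:2]-DOCK; return np.c_[c*q[:,0]+s*q[:,1],-s*q[:,0]+c*q[:,1]].round(4).tolist()
print('top rr,rl',dk([(577,120),(480,195)],.073)); print('lip end',dk([(500,388)],.018)); print('foot rear edge',dk([(515,402),(565,362),(625,318)],.007))
print('outer back corner rail',dk([(125,340)],.018))
E
```

```text
rear panel 59 X [-0.0374 -0.0354 -0.0337] Y [-0.0111  0.0028  0.0178] Z [0.0274 0.0433 0.06  ]
left panel 90 X [-0.0237 -0.0099  0.0045] Y [0.0257 0.0288 0.0317] Z [0.0249 0.0413 0.0575]
top brass 60 X [-0.0152  0.0028  0.02  ] Y [-0.0158  0.0014  0.0194] Z [0.0708 0.0729 0.0754]
lip 24 X [-0.0386 -0.0269 -0.0165] Y [0.0269 0.0373 0.0482] Z [0.0138 0.0169 0.0188]
table left 171 X [0.038  0.0754 0.1118] Y [0.0327 0.0785 0.1218] Z [-0.0014  0.0003  0.0024]
top rr,rl [[-0.034, -0.0251], [-0.0369, 0.0288]]
lip end [[-0.0457, 0.034]]
foot rear edge [[-0.0425, 0.0219], [-0.0417, -0.0054], [-0.0421, -0.037]]
outer back corner rail [[0.0608, 0.0656]]
```

Depth puts the lid's rear face 4.6 mm past my estimate and the foot edge 3.9 mm past, while the lip end itself is 2.3 mm past. The tin is home within measurement error. I regrip at the lid's centre and start the pull.

Request:
{"op": "servo_tool", "data": {"deltas": "-0.0115 0 0.001 0 0 0 0.5;-0.0115 0 0.001 0 0 0 0.5;-0.0115 0 0.001 0 0 0 0.5;-0.0115 0 0.001 0 0 0 -1;-0.0115 0 0.001 0 0 0 -1;-0.0115 0 0.001 0 0 0 -1;-0.0115 0 0.001 0 0 0 -1;-0.0115 0 0.001 0 0 0 -1", "force": 55}}

```text
time_s: 8.65
eef_pos: [0.6568, -0.172, 0.0378]
ee_rot: [[0.991, -0.134, 0.0], [-0.134, -0.991, -0.0], [0.0, 0.0, -1.0]]
force: [-0.2, 0.4, 0.3]
grip_width: 0.0555
finger_force: 55.0
```

Request:
{"op": "servo_tool", "data": {"deltas": "0 0 -0.002 0 0 0 -1;0 0 -0.004 0 0 0 -1;0 0 -0.006 0 0 0 -1;0 0 -0.008 0 0 0 -1;0 0 -0.01 0 0 0 -1;0 0 -0.012 0 0 0 -1;0 0 -0.014 0 0 0 -1;0 0 -0.016 0 0 0 -1"}}

```text
time_s: 9.32
eef_pos: [0.6552, -0.1716, 0.0483]
ee_rot: [[0.991, -0.134, -0.003], [-0.134, -0.991, 0.001], [-0.003, -0.0, -1.0]]
force: [-1.1, -1.2, -13.1]
grip_width: 0.056
finger_force: 55.0
```

Request:
{"op": "servo_tool", "data": {"deltas": "0 0 -0.005 0 0 0 -1;0 0 -0.01 0 0 0 -1;0 0 -0.015 0 0 0 -1;0 0 -0.02 0 0 0 -1;0 0 -0.025 0 0 0 -1;0 0 -0.03 0 0 0 -1;0 0 -0.035 0 0 0 -1;0 0 -0.04 0 0 0 -1;0 0 -0.045 0 0 0 -1;0 0 -0.05 0 0 0 -1;0 0 -0.055 0 0 0 -1;0 0 -0.06 0 0 0 -1;0 0 -0.07 0 0 0 -1;0 0 -0.08 0 0 0 -1;0 0 -0.1 0 0 0 -1;0 0 -0.12 0 0 0 -1;0 0 -0.14 0 0 0 -1;0 0 -0.16 0 0 0 -1;0 0 -0.16 0 0 0 -1;0 0 -0.16 0 0 0 -1"}}

```text
time_s: 10.98
eef_pos: [0.6576, -0.1723, 0.1719]
ee_rot: [[0.991, -0.134, 0.003], [-0.134, -0.991, -0.001], [0.004, 0.001, -1.0]]
force: [-0.2, -0.2, -1.8]
grip_width: 0.0555
finger_force: 55.0
```

```bash
python3 - <<'E'
from h import *
s=state()
p0=s['eef_pos']; y0=np.arctan2(s['ee_rot'][1,0],s['ee_rot'][0,0])
delta(p0,y0,[*MAT,p0[2]],DY)
a,_=grab('side','s6')
cv2.imwrite('pics/c6.png',cv2.resize(a[90:230,200:370],None,fx=4,fy=4,interpolation=2)[...,::-1])
E
```

```text
t 10.98 p [ 0.6576 -0.1723  0.1719] yaw -0.1346 tilt [ 0.0034 -0.0012] F [-0.2 -0.2 -1.8] w 0.0555 ff 54.99892830848694
sx -0.0455 sy -0.4194 sz -0.0000 tz -0.0002
```

View pics/c6.png

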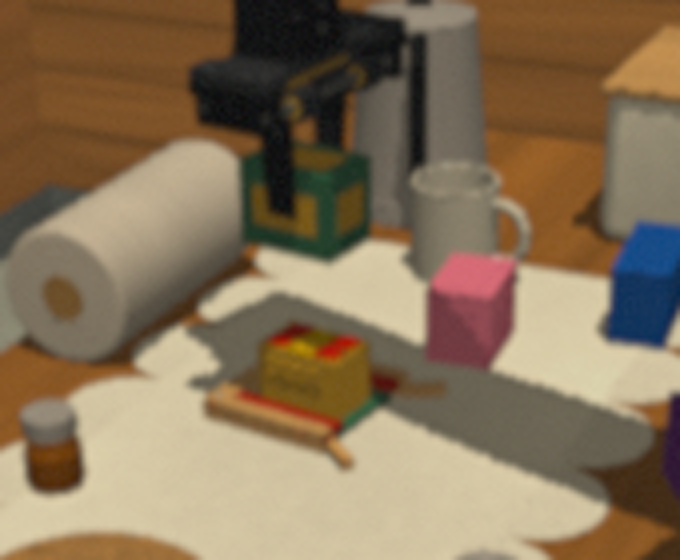

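The lid is off at crop (305,200). The open brass core sits in the aid at (315,370), and the jar at (52,440) is below the carry height. I carry the lid to the mat.

Request:
{"op": "servo_tool", "data": {"deltas": "-0.003 -0.03 0 0 0 0 -1;-0.008 -0.07 0 0 0 0 -1;-0.013 -0.12 0 0 0 0 -1;-0.018 -0.17 0 0 0 0 -1;-0.024 -0.22 0 0 0 0 -1;-0.029 -0.27 0 0 0 0 -1;-0.034 -0.32 0 0 0 0 -1;-0.04 -0.37 0 0 0 0 -1;-0.0435 -0.4 0 0 0 0 -1;-0.0455 -0.4195 0 0 0 0 -1;-0.0455 -0.4195 0 0 0 0 -1;-0.0455 -0.4195 0 0 0 0 -1;-0.0455 -0.4195 0 0 0 0 -1;-0.0455 -0.4195 0 0 0 0 -1"}}

```text
time_s: 12.2
eef_pos: [0.665, 0.1428, 0.1693]
ee_rot: [[0.991, -0.136, -0.001], [-0.136, -0.991, -0.0], [-0.001, 0.001, -1.0]]
force: [0.4, 0.7, -1.1]
grip_width: 0.0559
finger_force: 55.0
```

```bash
python3 - <<'E'
from h import *
s=state()
p0=s['eef_pos']; y0=np.arctan2(s['ee_rot'][1,0],s['ee_rot'][0,0])
delta(p0,y0,[*MAT,.042],DY)
a,d=grab('top','t7'); P=pts('top',d); 
A=cv2.resize(a[150:250,170:350],None,fx=4,fy=4,interpolation=2); cv2.imwrite('pics/c7.png',A[...,::-1])
c,sn=np.cos(DY),np.sin(DY)
D=P[...,:2]-DOCK; X=c*D[...,0]+sn*D[...,1]; Y=-sn*D[...,0]+c*D[...,1]
m=(P[...,2]>.052)&(P[...,2]<.066)&(abs(X)<.06)&(abs(Y)<.045)&(d>0)
v,u=np.where(m); q=ray('top',np.c_[u,v],.058)[:,:2]-DOCK
q=np.c_[c*q[:,0]+sn*q[:,1],-sn*q[:,0]+c*q[:,1]]
print('core',m.sum(),np.percentile(q,[1,99],axis=0).round(4),q.mean(0).round(4),cv2.minAreaRect((q*1000).astype(np.float32)))
# side: lid bottom height
b,e=grab('side','s7'); Q=pts('side',e); g=(abs(Q[...,0]-p0[0])<.06)&(abs(Q[...,1]-p0[1]-.028)<.012)&(e>0)&(Q[...,2]>.03)
hs=cv2.cvtColor(b,cv2.COLOR_RGB2HSV); g&=(hs[...,0]>50)&(hs[...,0]<90)&(hs[...,1]>90)
print('lid z',np.percentile(Q[g][:,2],[1,3,50,97]),'x',np.percentile(Q[g][:,0],[2,98]))
E
```

```text
t 12.2 p [0.665  0.1428 0.1693] yaw -0.1364 tilt [-0.0006 -0.0005] F [ 0.4  0.7 -1.1] w 0.0559 ff 54.99894440174103
sx 0.0010 sy -0.0018 sz 0.1697 tz -0.0008
core 410 [[-0.0348 -0.0221]
 [ 0.037   0.0262]] [0.0015 0.0023] ((1.0157699584960938, 1.4675979614257812), (74.3757095336914, 50.111724853515625), 0.053710222244262695)
lid z [0.14426346 0.14508369 0.17931668 0.20535563] x [0.62776831 0.70112216]
```

View pics/c7.png

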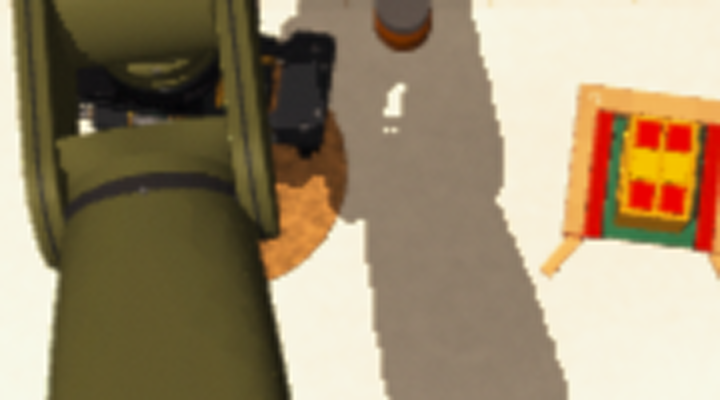

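The core measures 74×50 mm and sits 1 mm from the aid's origin. The rear foot edge, at crop (650,240), is level with the lip ends, so the tin is home. I lower the lid.

Request:
{"op": "servo_tool", "data": {"deltas": "0.001 -0.002 0.03 0 0 0 -1;0.001 -0.002 0.06 0 0 0 -1;0.001 -0.002 0.09 0 0 0 -1;0.001 -0.002 0.115 0 0 0 -1;0.001 -0.002 0.135 0 0 0 -1;0.001 -0.002 0.15 0 0 0 -1;0.001 -0.002 0.16 0 0 0 -1;0.001 -0.002 0.164 0 0 0 -1;0.001 -0.002 0.166 0 0 0 -1;0.001 -0.002 0.166 0 0 0 -1;0.001 -0.002 0.166 0 0 0 -1"}}

```text
time_s: 13.22
eef_pos: [0.6669, 0.146, 0.0464]
ee_rot: [[0.991, -0.134, 0.002], [-0.134, -0.991, 0.0], [0.002, -0.001, -1.0]]
force: [0.8, -0.6, -1.1]
grip_width: 0.0558
finger_force: 55.0
```

Request:
{"op": "servo_tool", "data": {"deltas": "0 0 0.001 0 0 0 -1;0 0 0.002 0 0 0 -1;0 0 0.003 0 0 0 -1;0 0 0.004 0 0 0 -1;0 0 0.004 0 0 0 -1"}}

```text
time_s: 13.63
eef_pos: [0.6658, 0.1458, 0.042]
ee_rot: [[0.991, -0.134, -0.0], [-0.134, -0.991, -0.0], [-0.0, 0.0, -1.0]]
force: [0.3, -0.3, -0.6]
grip_width: 0.0554
finger_force: 55.0
```

Request:
{"op": "servo_tool", "data": {"deltas": "0 0.002 0.001 0 0 0 -1;0 0.002 0.002 0 0 0 -1;0 0.002 0.003 0 0 0 -1;0 0.002 0.004 0 0 0 -1;0 0.002 0.004 0 0 0 -1;0 0.002 0.005 0 0 0 -1;0 0.002 0.005 0 0 0 -1"}}

```text
time_s: 14.22
eef_pos: [0.6657, 0.1443, 0.0382]
ee_rot: [[0.991, -0.134, -0.0], [-0.134, -0.991, -0.0], [-0.0, 0.0, -1.0]]
force: [0.3, -0.8, -1.0]
grip_width: 0.0555
finger_force: 55.0
```

Request:
{"op": "servo_tool", "data": {"deltas": "0 0 0.001 0 0 0 -1;0 0 0.001 0 0 0 -1;0 0 0.002 0 0 0 -1;0 0 0.002 0 0 0 -1;0 0 0.003 0 0 0 -1;0 0 0.003 0 0 0 -1"}}

```text
time_s: 14.72
eef_pos: [0.6658, 0.1444, 0.0368]
ee_rot: [[0.991, -0.134, -0.0], [-0.134, -0.991, -0.0], [-0.0, 0.0, -1.0]]
force: [-1.3, -0.6, 2.9]
grip_width: 0.0558
finger_force: 55.0
```

Contact came at the expected height. I release and retreat.

Request:
{"op": "servo_tool", "data": {"deltas": "0 0 0 0 0 0 0.8;0 0 0 0 0 0 0.8;0 0 0 0 0 0 0.8;0 0 0 0 0 0 0.8;0 0 0 0 0 0 0.8;0 0 -0.02 0 0 0 0.8;0 0 -0.05 0 0 0 0.8;0 0 -0.09 0 0 0 0.8;0 0 -0.13 0 0 0 0.8;0 0 -0.17 0 0 0 0.8;0 0 -0.2 0 0 0 0.8;-0.1 0 -0.24 0 0 0 0.8;-0.2 0 -0.24 0 0 0 0.8;-0.3 0 -0.24 0 0 0 0.8;-0.3 0 -0.24 0 0 0 0.8;-0.3 0 -0.24 0 0 0 0.8;-0.3 0 -0.24 0 0 0 0.8;-0.3 0 -0.24 0 0 0 0.8;-0.3 0 -0.24 0 0 0 0.8;-0.3 0 -0.24 0 0 0 0.8"}}

```text
time_s: 16.38
eef_pos: [0.4436, 0.1745, 0.2172]
ee_rot: [[0.991, -0.134, 0.002], [-0.134, -0.991, 0.0], [0.002, -0.001, -1.0]]
force: [0.1, 0.0, 0.2]
grip_width: 0.0854
finger_force: 0.0
```

```bash
python3 - <<'E'
from h import *
state()
a,d=grab('top','t8'); P=pts('top',d)
m=(P[...,2]>.062)&(P[...,2]<.085)&(abs(P[...,0]-.666)<.07)&(abs(P[...,1]-.144)<.06)&(d>0)
v,u=np.where(m); q=ray('top',np.c_[u,v],.072)[:,:2]
print(len(u),np.median(P[m][:,2]),cv2.minAreaRect((q*1000).astype(np.float32)))
cv2.imwrite('pics/c8.png',cv2.resize(a[120:300,90:470],None,fx=2,fy=2)[...,::-1])
E
```

```text
t 16.38 p [0.4436 0.1745 0.2172] yaw -0.1346 tilt [0.002  0.0004] F [0.1 0.  0.2] w 0.0854 ff 0.0
562 0.0709468121413761 ((665.2733764648438, 145.52781677246094), (57.34309387207031, 81.71138763427734), 82.68507385253906)
```

View pics/c8.png

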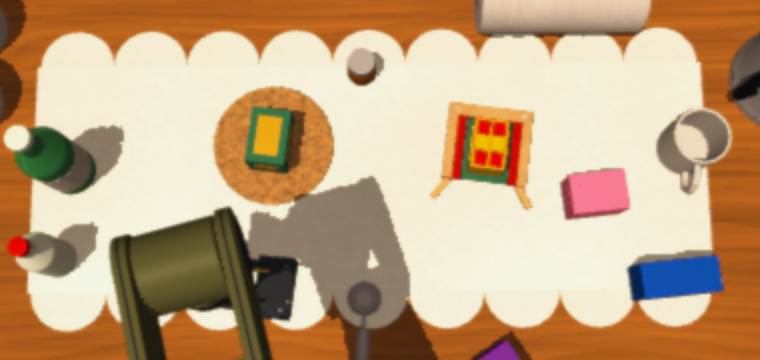

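The lid stands upright at the mat's centre, crop (270,138), within about 2 mm. The open tin is home in the aid at (490,145), and nothing else appears to have moved.

```bash
python3 -c "
from bench import job
print(job.sign_off())"
```

```text
the job is handed in; nothing more can be done
None
```

The job is handed in: the open tin is home in the aid as far as the cameras show, and its lid stands right way up within about 2 mm of the mat's centre, after about 16 s of the 61 s allowed.

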